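# Try the refitted thumb latch of the copper-plated key box

## Robot

A 6-joint arm with a two-finger parallel gripper is mounted at the origin on the work surface. World frame = base frame: x ahead of the robot, y to its left, z up, the work surface at z = 0. Lengths are in m, angles in rad, forces in N, time in s.
With the tool pointing down it reaches from about 0.4 to 0.825 m from the base axis. Payload 7 kg.
Tool frame: the origin (TCP) lies midway between the tips of the shut fingers; the grasp point (between the pads) lies hold_point_z behind it (hold_point_z is the distance from the TCP to the grasp point, in m); z points along the fingers, y is the line along which they close (so a half turn about z gives the same grasp; the last joint's range is limited). The gripper opens to 88 mm and grips with 3 to 60 N. Pads are 19 mm wide; open, the fingers measure 130 mm over their backs; the gripper's body (78 mm by 193 mm) begins 47 mm behind the grasp point.
Start: joints at [0.288, 0.359, 0.012, 0, -1.224, -0.288], TCP at [0.675, -0, 0.227] pointing down, gripper open.
Joint ranges: [-3.07, 3.07], [-1.43, 2.12], [-1.02, 1.25], [-3.03, 1.67], [-3.05, -0], [-3.03, 3.03]. Speed limits (rad/s): [2.39, 2.39, 3.01, 3.14, 3.14, 3.14].

## Interface

Orientations are given as [roll, pitch, yaw] about the fixed x, y, z axes, in that order (R = Rz(yaw) Ry(pitch) Rx(roll)).
In Python, from station import * gives the robot as it stands.
- The arm moves only by the tool apply_moves, never from a script. Its argument "steps" is a list of rows, each an object with "translation": the shift along the world's x, y, z scaled (see below), a list of three; "rotation": the turn, a rotation vector about the world's x, y, z scaled (see below), a list of three. A call has exactly 10 rows; each row is the pose to reach, as a shift and turn from the pose commanded when the call began; what a row does not reach only later rows make up. The controller multiplies each number of a shift by 250 mm and each number of a turn by 30 degrees. A row lasts 1/12 s, in which the tool goes at most 41.7 mm and 7.16 degrees, less where a joint would pass 70% of its speed; a pose out of reach is approached as far as the arm can. A call with a number of a shift or a turn outside -1 to 1 is refused whole. A call with a gripper value outside its range is refused whole. "jaw" is the closure, from -1 (fully open) to 1 (shut), so that 0 is half open, set as the call begins (left out, the last holds). The fingers move at their own pace and stop on an object; "newtons" is the grip in N (left out, the last holds). Time passes only in rows, so rows that repeat a pose let the fingers close, or fill a call up. It gives the time, the measured TCP pose, the force, the opening and the grip force at its end, in the units of the state.
- get_state(): the state, without advancing time (a new reading comes with each control period).
- grab_frame(name): name is "scene" or "side" or "wrist"; returns the picture (384x512x3 uint8, blue, green, red); there is no depth.
- camera_model(name): a dict with "fx", "fy", "cx", "cy" (pixels), "xyz" and "rotation" of the camera in the world. Camera axes: x right, y down, z forward; pixel columns grow to the right and rows downward; lengths in m; the calibration is good to about 2 mm. A picture is of the moment at which its call begins: read the wrist's pose just before it. camera_model takes no time and is no camera call; for the wrist camera it gives the pose at the moment of the call.
- job_done(): hands the job in; it is judged then, once.
The state is a dict: "t": time; "q": joint angles; "qd": joint speeds; "joint_efforts": joint torques, N m; "eef_pos": TCP position; "ee_rot": TCP orientation; "force": force on the tool from outside, world axes, zero at the start; "moment": the same for the moment, N m; "width": finger opening in m; "gripper_force": force on a finger pad.
Only numpy, scipy, OpenCV 4.12 (cv2) and the standard library are available. Lean on these libraries where they do the work, as an engineer would, in place of code of your own. Each camera call takes 0.05 s, during which the arm holds its last target. There are 200 camera calls.

## Task

The latch of the key box with the copper plate on its lid has just been refitted and needs trying. Press that box's brass thumb latch down so that the lid pops open all the way, then push the lid down until it snaps shut and stays shut. Leave the box with the dark iron plate closed.

Things in the scene. Friction and masses are not known exactly. Their poses are not given: they have to be found in the camera images.
- keybox_thumb (a point): Centre of the top of the brass thumb latch (32 x 36 mm pad, top 45 mm high) sticking out 55 mm from the front of the spruce box (150 x 120 mm) with the COPPER lid plate; boxes are fixed, swap places. x points level to the hinge, y along the front, z up. Pressed down 5 mm (2 N) it frees the lid; stop at 10 mm (3 N); springs back. A hook stands 24 mm behind the pad centre, 79 mm high.
- keybox_push (a point): Point on the copper plate (100 x 80 mm) atop that lid, mid-width, 110 mm from the hinge, 40 mm from the front edge; moves with the lid, z its outward normal. Shut: 67 mm high, 79 mm behind the latch pad centre. Open: about 125 mm high, 26 mm nearer the hinge. Pushing straight down here with closed fingers to the shut height snaps it: 2 N, then 7 to 8 N just before the snap, then a firm stop.
- keybox_lid (a joint): Angle of that lid about its back-edge hinge (55 mm high, 189 mm behind the latch pad's centre): 0 = shut and latched, 0.6 rad = fully open, where its spring holds it, front edge about 145 mm high. The spring opens the lid whenever the latch has not caught.
- otherbox_lid (a joint): The same angle for the lid of the alike box with the dark iron plate; shut (0) at the start, to be left shut.
Things that resemble listed ones, but are neither listed nor needed, are in the scene too. Leave any pink look-alike of the part that bears otherbox_lid alone.

How it is judged:
On the way, in this order (a step that is already met when the one before it is completed fails the run):
1. the lid of the copper-plated box has popped open (value of joint keybox_lid above 0.5 rad), for 0.2 s.
2. the lid is pushed down again (value of joint keybox_lid below 0.03 rad), for 0.2 s.
At the end, for the whole second after the job is handed in: After having popped open (beyond 0.5 rad), the copper-plated box's lid is latched shut again (within 0.03 rad) and stays so untouched; the iron-plated box's lid is shut (value of joint each of keybox_lid, otherbox_lid below 0.03 rad).
It fails at once if the lid of the iron-plated box is opened (value of joint otherbox_lid above 0.1 rad).
It also fails if it takes over 35 s, if anything falls off the work surface, if the arm or the gripper's body presses on something with over 40 N, if the wrist force passes 120 N, or if a joint passes its speed limit or range.

## Working session

There is one attempt and no reset: what is moved stays moved. The work goes in short steps, Python scripts to look and compute and a tool call to move; the robot and the scene stay as the last step left them, time stands still between calls to the robot, and variables do not carry over. Pictures are saved under pics/ and viewed, at most 10 in all, crops included, and the job is handed in when it is done.

Besides the shell and the picture viewer there is one more tool, called after "Call:" by a JSON object that holds its "name" and its "arguments". apply_moves: Moves the arm, as the interface text tells. Shifts and turns lie within -1 to 1; 1 stands for 250 mm of shift or 30 degrees of turn. Its arguments: {"type":"object","properties":{"steps":{"type":"array"},"jaw":{"type":"number"},"newtons":{"type":"number"}},"required":["steps"]}

```bash
mkdir -p pics; python3 - <<'E'
from station import *
import cv2
for n in("scene","side"):
    f=grab_frame(n); cv2.imwrite(f"pics/{n}0.png",f); print(n,camera_model(n))
s=get_state();print(s['t'],s['eef_pos'],s['ee_rot'],s['force'])
E
```

```text
scene {'fx': 356.8592734914446, 'fy': 356.8592734914446, 'cx': 256.8184427021612, 'cy': 194.72261605189811, 'xyz': array([ 0.9298023 , -0.63074633,  0.49725429]), 'rotation': array([-2.09320985e+00,  5.50990232e-04,  5.40082021e-01])}
side {'fx': 388.23342173891956, 'fy': 388.23342173891956, 'cx': 253.43821179768318, 'cy': 190.22860396231613, 'xyz': array([ 0.30300766, -0.50965567,  0.78039184]), 'rotation': array([-2.47998668, -0.00489416, -0.49929561])}
0.1 [ 6.74588864e-01 -2.97675302e-05  2.25702455e-01] [ 3.14011197e+00 -1.46957274e-04 -1.57091625e+00] [ 0.34063348 -0.10352956 -0.01903137]
```

View pics/scene0.png

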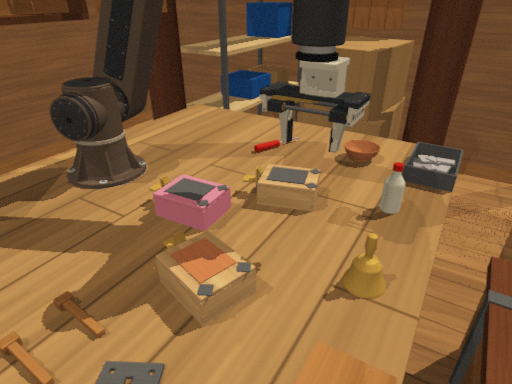

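View pics/side0.png

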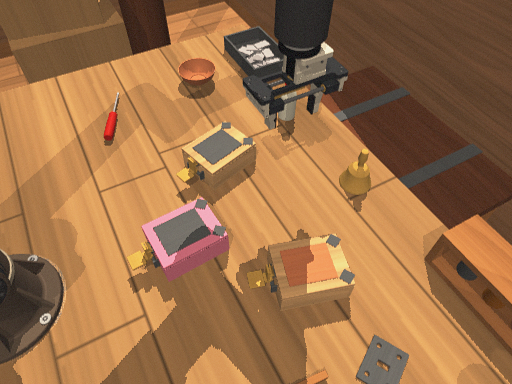

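Both views show the copper-plated spruce box (scene 205,258; side 310,265), the iron-plated spruce box (scene 290,180; side 218,148) and a pink look-alike (scene 193,200; side 185,230). The copper one fits, and its brass latch is at side (260,278). I'll measure it and confirm it in a crop.

```bash
cat > h.py <<'E'
from station import *
import cv2, numpy as np
from scipy.spatial.transform import Rotation as R
def ray(cam,px,z):
    c=cam; d=R.from_euler('xyz',c['rotation']).as_matrix()@np.array([(px[0]-c['cx'])/c['fx'],(px[1]-c['cy'])/c['fy'],1])
    return np.array(c['xyz'])+d*(z-c['xyz'][2])/d[2]
def mask(f,lo,hi,roi):
    h=cv2.inRange(cv2.cvtColor(f,cv2.COLOR_BGR2HSV),lo,hi); m=np.zeros_like(h)
    x0,y0,x1,y1=roi; m[y0:y1,x0:x1]=h[y0:y1,x0:x1]
    cs,_=cv2.findContours(m,cv2.RETR_EXTERNAL,cv2.CHAIN_APPROX_NONE)
    return max(cs,key=cv2.contourArea) if cs else None
E
python3 - <<'E'
from h import *
f=cv2.imread('pics/side0.png');hsv=cv2.cvtColor(f,cv2.COLOR_BGR2HSV)
for p in[(310,265),(290,268),(330,258),(300,290),(257,280),(268,272)]:print(p,hsv[p[1],p[0]])
for n,roi in(("side",(270,235,350,295)),("scene",(165,232,245,280))):
    f=cv2.imread(f'pics/{n}0.png');cam=camera_model(n)
    c=mask(f,(4,150,60),(12,255,255),roi)
    r=cv2.approxPolyDP(cv2.convexHull(c),4,True)[:,0]
    print(n,cv2.contourArea(c));P=[ray(cam,p,.067) for p in r]
    for p,q in zip(r,P):print(p,q.round(3))
f=cv2.imread('pics/side0.png');cv2.imwrite('pics/crop.png',np.hstack([cv2.resize(f[225:315,235:365],None,fx=5,fy=5,interpolation=cv2.INTER_CUBIC)]))
E
```

```text
(310, 265) [ 13 156 242]
(290, 268) [  9 160 169]
(330, 258) [ 13 154 243]
(300, 290) [ 15 135 183]
(257, 280) [ 17 168 161]
(268, 272) [ 18 166 167]
side 1050.5
[325 243] [ 0.637 -0.219  0.067]
[337 277] [ 0.613 -0.294  0.067]
[290 286] [ 0.521 -0.266  0.067]
[280 251] [ 0.544 -0.19   0.067]
scene 1408.0
[235 262] [ 0.637 -0.221  0.067]
[196 279] [ 0.605 -0.292  0.067]
[170 254] [ 0.52  -0.265  0.067]
[205 238] [ 0.546 -0.192  0.067]
```

View pics/crop.png

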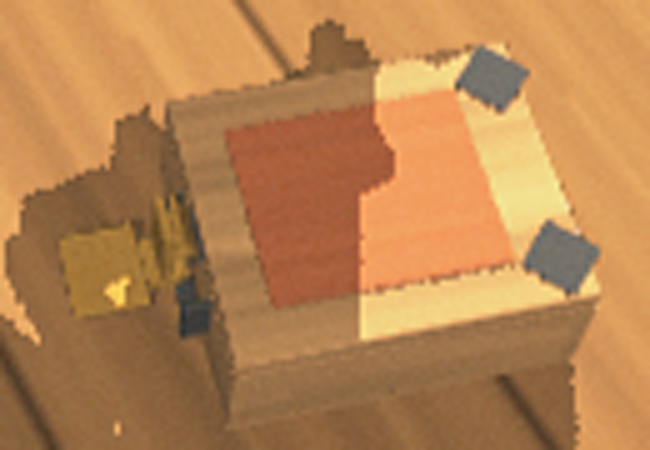

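The crop confirms the copper plate, lit half pale orange and half in shadow. The brass thumb pad is at about (256.4,279.4) full-frame, with the dark hook mount behind it. Next I get the pad position, checked against the plate geometry.

```bash
python3 - <<'E'
from h import *
import station
cam=camera_model("side")
print('pad',ray(cam,(256.4,279.4),.045))
C=[(62,238),(140,225),(155,302),(75,317)]
P=[ray(cam,(x/5+235,y/5+225),.045) for x,y in C];print(np.round(P,3))
# lid front edge corners
for p in((168,103),(230,367),(500,43),(598,297)):print('lid',ray(cam,(p[0]/5+235,p[1]/5+225),.065).round(3))
P=np.array([[.637,-.22],[.61,-.293],[.521,-.266],[.545,-.191]]);c=P.mean(0)
for a in(-17.3,):
    u=np.array([np.cos(np.radians(a)),np.sin(np.radians(a))]);print(c,'pred pad',c-.114*u,u)
print(getattr(station,'hold_point_z',None),get_state().keys())
E
```

```text
pad [ 0.47545133 -0.21358558  0.045     ]
[[ 0.466 -0.192  0.045]
 [ 0.498 -0.202  0.045]
 [ 0.486 -0.234  0.045]
 [ 0.455 -0.224  0.045]]
lid [ 0.53  -0.167  0.065]
lid [ 0.493 -0.278  0.065]
lid [ 0.671 -0.21   0.065]
lid [ 0.635 -0.323  0.065]
[ 0.57825 -0.2425 ] pred pad [ 0.46940727 -0.20859926] [ 0.9547608  -0.29737487]
0.0188 dict_keys(['t', 'q', 'qd', 'joint_efforts', 'eef_pos', 'ee_rot', 'force', 'moment', 'gripper_force', 'width'])
```

Pad is about (0.476,-0.213), with a pad-to-lid-front distance of 37 mm (39 expected). Box axis is -17.3°. I'll press about 7 mm towards the pad's front, at (0.469,-0.211). First move goes above it, turning 72.7° with the jaw shut.

Call:
{"name": "apply_moves", "arguments": {"steps": [{"translation":[-0.08,-0.08,0],"rotation":[0,0,0.08]},{"translation":[-0.16,-0.17,0],"rotation":[0,0,0.16]},{"translation":[-0.25,-0.25,0],"rotation":[0,0,0.24]},{"translation":[-0.33,-0.34,0],"rotation":[0,0,0.32]},{"translation":[-0.41,-0.42,0],"rotation":[0,0,0.41]},{"translation":[-0.49,-0.51,0],"rotation":[0,0,0.49]},{"translation":[-0.58,-0.59,0],"rotation":[0,0,0.57]},{"translation":[-0.66,-0.68,0],"rotation":[0,0,0.65]},{"translation":[-0.74,-0.76,0],"rotation":[0,0,0.73]},{"translation":[-0.822,-0.844,0],"rotation":[0,0,0.81]}], "jaw": 1, "newtons": 20}}

```text
t: 0.93
eef_pos: [0.4681, -0.2117, 0.2264]
ee_rot: [3.141, 0.0, -1.144]
force: [0.5, 1.0, -0.5]
width: 0.0263
gripper_force: 0.0
```

Call:
{"name": "apply_moves", "arguments": {"steps": [{"translation":[0,0,0],"rotation":[0,0,0.08]},{"translation":[0,0,0],"rotation":[0,0,0.16]},{"translation":[0,0,0],"rotation":[0,0,0.24]},{"translation":[0,0,0],"rotation":[0,0,0.32]},{"translation":[0,0,0],"rotation":[0,0,0.41]},{"translation":[0,0,0],"rotation":[0,0,0.49]},{"translation":[0,0,0],"rotation":[0,0,0.57]},{"translation":[0,0,0],"rotation":[0,0,0.65]},{"translation":[0,0,0],"rotation":[0,0,0.73]},{"translation":[0,0,0],"rotation":[0,0,0.81]}]}}

```text
t: 1.77
eef_pos: [0.4692, -0.2109, 0.2262]
ee_rot: [3.141, 0.001, -0.721]
force: [0.2, -0.2, -0.3]
width: 0.0008
gripper_force: 0.0
```

Call:
{"name": "apply_moves", "arguments": {"steps": [{"translation":[0,0,0],"rotation":[0,0,0.08]},{"translation":[0,0,0],"rotation":[0,0,0.16]},{"translation":[0,0,0],"rotation":[0,0,0.24]},{"translation":[0,0,0],"rotation":[0,0,0.32]},{"translation":[0,0,0],"rotation":[0,0,0.41]},{"translation":[0,0,0],"rotation":[0,0,0.49]},{"translation":[0,0,0],"rotation":[0,0,0.57]},{"translation":[0,0,0],"rotation":[0,0,0.65]},{"translation":[0,0,0],"rotation":[0,0,0.73]},{"translation":[0,0,0],"rotation":[0,0,0.81]}]}}

```text
t: 2.6
eef_pos: [0.4692, -0.2109, 0.2262]
ee_rot: [-3.142, 0.001, -0.296]
force: [-0.3, -0.3, 0.1]
width: 0.0005
gripper_force: 0.0
```

Call:
{"name": "apply_moves", "arguments": {"steps": [{"translation":[0,0,-0.06],"rotation":[-0.01,-0.04,0]},{"translation":[0,0,-0.12],"rotation":[-0.02,-0.08,0]},{"translation":[0,0,-0.19],"rotation":[-0.04,-0.12,0]},{"translation":[0,0,-0.26],"rotation":[-0.05,-0.16,0]},{"translation":[0,0,-0.33],"rotation":[-0.06,-0.2,0]},{"translation":[0,0,-0.4],"rotation":[-0.08,-0.24,0]},{"translation":[0,0,-0.46],"rotation":[-0.09,-0.28,0]},{"translation":[0,0,-0.52],"rotation":[-0.1,-0.32,0]},{"translation":[0,0,-0.544],"rotation":[-0.1,-0.32,0]},{"translation":[0,0,-0.544],"rotation":[-0.1,-0.32,0]}]}}

```text
t: 3.43
eef_pos: [0.468, -0.2109, 0.0891]
ee_rot: [3.14, -0.172, -0.298]
force: [-0.2, 0.2, 1.3]
width: 0.0001
gripper_force: 0.0
```

```bash
python3 - <<'E'
from h import *
s=grab_frame("side");w=grab_frame("wrist")
a=cv2.resize(s[160:320,200:360],(560,560),interpolation=cv2.INTER_CUBIC)
cv2.imwrite('pics/s1.png',a)
cv2.imwrite('pics/w1.png',w)
st=get_state();print(st['t'],st['eef_pos'],st['force'])
cam=camera_model("side");print(R.from_euler('xyz',cam['rotation']).inv().apply(st['eef_pos']-cam['xyz']))
E
```

```text
3.5333 [ 0.47004178 -0.2111015   0.09103784] [-0.89795428 -0.60831244  0.02511918]
[3.18861588e-04 1.53628242e-01 7.54083679e-01]
```

View pics/s1.png

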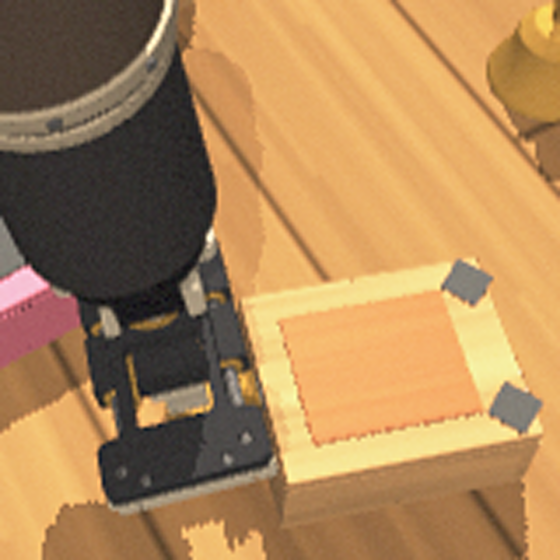

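View pics/w1.png

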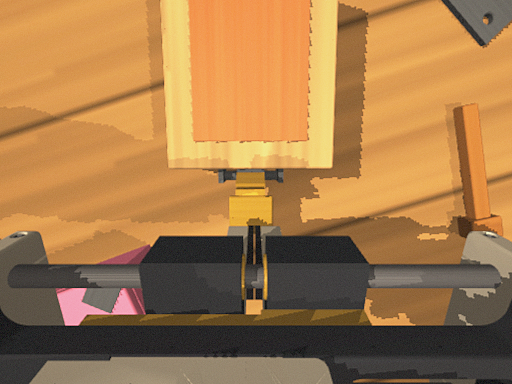

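Wrist view: pad at (250,210), in line with the fingers' centre column (about 256), and the hook stands behind it at (250,182). The side view shows the gripper in front of the lid and clear of it. Quick check of the pad's rear edge.

```bash
python3 - <<'E'
from h import *
cam=camera_model("wrist")
w=cv2.imread('pics/w1.png')
for r in range(170,236,4):print(r,w[r,250],w[r,240])
for p in((250,194),(229,210),(272,210),(250,226)):print(p,ray(cam,p,.045).round(4))
print('lid front',ray(cam,(250,168),.067).round(4))
E
```

```text
170 [101 102 104] [87 88 88]
174 [ 53 127 179] [ 43 126 177]
178 [ 46 123 174] [ 40 123 173]
182 [ 41 121 172] [ 48 125 174]
186 [ 48 138 188] [ 50 138 195]
190 [ 66 183 241] [ 69 183 241]
194 [ 74 218 248] [ 58 183 239]
198 [ 57 175 234] [ 57 177 234]
202 [ 59 177 233] [ 60 176 233]
206 [ 66 178 236] [ 57 181 236]
210 [ 59 175 234] [ 54 174 232]
214 [ 60 178 233] [ 60 178 233]
218 [ 48 128 185] [ 60 172 232]
222 [ 31 103 139] [ 55 170 230]
226 [24 23 21] [ 99 137 166]
230 [32 35 40] [114 138 154]
234 [37 41 41] [119 146 163]
(250, 194) [ 0.4923 -0.2141  0.045 ]
(229, 210) [ 0.4847 -0.1937  0.045 ]
(272, 210) [ 0.4744 -0.2274  0.045 ]
(250, 226) [ 0.4668 -0.2062  0.045 ]
lid front [ 0.5135 -0.2209  0.067 ]
```

Pad centre is about (0.476,-0.210) and measures 35 mm wide. Pressing now, aiming for about 8 mm of travel.

Call:
{"name": "apply_moves", "arguments": {"steps": [{"translation":[0,0,-0.04],"rotation":[0,0,0]},{"translation":[0,0,-0.08],"rotation":[0,0,0]},{"translation":[0,0,-0.12],"rotation":[0,0,0]},{"translation":[0,0,-0.15],"rotation":[0,0,0]},{"translation":[0,0,-0.17],"rotation":[0,0,0]},{"translation":[0,0,-0.18],"rotation":[0,0,0]},{"translation":[0,0,-0.19],"rotation":[0,0,0]},{"translation":[0,0,-0.2],"rotation":[0,0,0]},{"translation":[0,0,-0.206],"rotation":[0,0,0]},{"translation":[0,0,-0.206],"rotation":[0,0,0]}]}}

```text
t: 4.37
eef_pos: [0.4695, -0.211, 0.0391]
ee_rot: [3.141, -0.176, -0.298]
force: [-1.4, -0.4, 1.6]
width: 0.0006
gripper_force: 0.8
```

```bash
python3 - <<'E'
from h import *
w=grab_frame("wrist");s=grab_frame("side");cv2.imwrite('pics/w2.png',np.vstack([w[:300],s[150:330]]))
st=get_state();print(st['t'],st['eef_pos'],st['force'])
E
```

```text
4.4667 [ 0.46953514 -0.21103823  0.03922714] [-0.71845358  0.20909456  1.00124084]
```

View pics/w2.png

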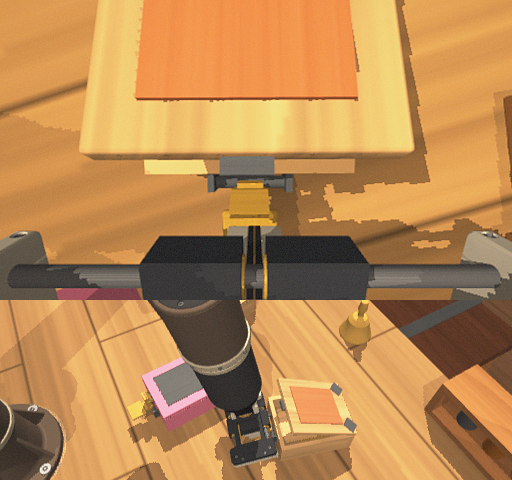

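The wrist view shows the lid raised: the box front is visible under its edge at row 155, and the plate is foreshortened. I'll rise and untilt, then check the opening angle.

Call:
{"name": "apply_moves", "arguments": {"steps": [{"translation":[0,0,0.06],"rotation":[0,0,0]},{"translation":[0,0,0.14],"rotation":[0,0,0]},{"translation":[0,0,0.24],"rotation":[0,0,0]},{"translation":[0,0,0.34],"rotation":[0,0,0]},{"translation":[0,0,0.44],"rotation":[0,0,0]},{"translation":[0,0,0.54],"rotation":[0.02,0.08,0]},{"translation":[0,0,0.62],"rotation":[0.05,0.16,0]},{"translation":[0,0,0.68],"rotation":[0.07,0.24,0]},{"translation":[0,0,0.68],"rotation":[0.1,0.32,0]},{"translation":[0,0,0.68],"rotation":[0.1,0.32,0]}]}}

```text
t: 5.3
eef_pos: [0.4714, -0.2113, 0.2102]
ee_rot: [-3.141, -0.001, -0.298]
force: [0.6, 0.2, -0.0]
width: 0.0
gripper_force: 0.0
```

```bash
python3 - <<'E'
from h import *
w=grab_frame("scene");s=grab_frame("side");cv2.imwrite('pics/w3.png',np.hstack([cv2.resize(x,None,fx=3,fy=3) for x in (w[180:330,130:260],s[200:350,235:365])]))
st=get_state();print(st['t'],st['eef_pos'],st['ee_rot'],st['force'])
E
```

```text
5.4 [ 0.46958459 -0.2110481   0.20854874] [-3.14143148e+00 -3.14150537e-04 -2.99051038e-01] [-0.37438313 -0.06524404 -0.90350793]
```

View pics/w3.png

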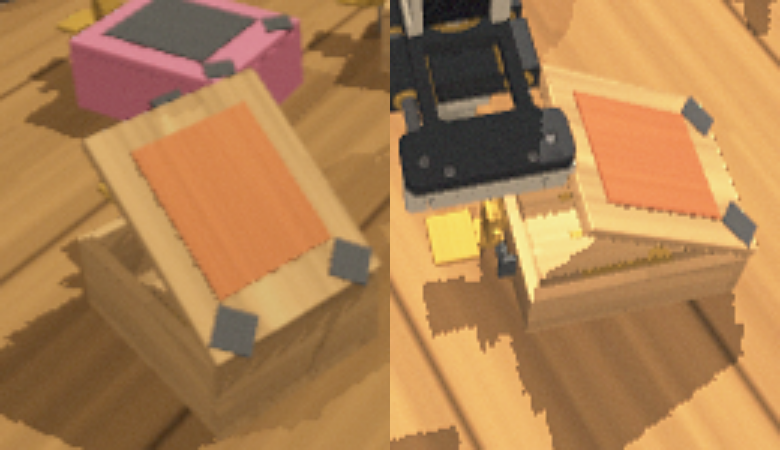

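Lid is fully open (about 35°) in both views. Moving above the plate, 88 mm behind the pad and about 100 mm from the hinge, then down.

Call:
{"name": "apply_moves", "arguments": {"steps": [{"translation":[0.08,-0.02,0],"rotation":[0,0,0]},{"translation":[0.18,-0.05,0],"rotation":[0,0,0]},{"translation":[0.28,-0.08,0],"rotation":[0,0,0]},{"translation":[0.35,-0.1,0],"rotation":[0,0,0]},{"translation":[0.36,-0.107,-0.04],"rotation":[0,0,0]},{"translation":[0.36,-0.107,-0.1],"rotation":[0,0,0]},{"translation":[0.36,-0.107,-0.16],"rotation":[0,0,0]},{"translation":[0.36,-0.107,-0.2],"rotation":[0,0,0]},{"translation":[0.36,-0.107,-0.22],"rotation":[0,0,0]},{"translation":[0.36,-0.107,-0.22],"rotation":[0,0,0]}]}}

```text
t: 6.23
eef_pos: [0.5582, -0.2375, 0.1527]
ee_rot: [3.141, 0.002, -0.298]
force: [0.6, 0.8, 0.9]
width: 0.0005
gripper_force: 0.0
```

Call:
{"name": "apply_moves", "arguments": {"steps": [{"translation":[0,0,-0.03],"rotation":[0,0,0]},{"translation":[0,0,-0.06],"rotation":[0,0,0]},{"translation":[0,0,-0.09],"rotation":[0,0,0]},{"translation":[0,0,-0.12],"rotation":[0,0,0]},{"translation":[0,0,-0.15],"rotation":[0,0,0]},{"translation":[0,0,-0.18],"rotation":[0,0,0]},{"translation":[0,0,-0.21],"rotation":[0,0,0]},{"translation":[0,0,-0.24],"rotation":[0,0,0]},{"translation":[0,0,-0.26],"rotation":[0,0,0]},{"translation":[0,0,-0.28],"rotation":[0,0,0]}]}}

```text
t: 7.07
eef_pos: [0.5592, -0.2377, 0.0832]
ee_rot: [3.141, 0.001, -0.298]
force: [-0.5, 0.2, 2.9]
width: 0.0006
gripper_force: 0.8
```

Call:
{"name": "apply_moves", "arguments": {"steps": [{"translation":[0,0,-0.01],"rotation":[0,0,0]},{"translation":[0,0,-0.02],"rotation":[0,0,0]},{"translation":[0,0,-0.03],"rotation":[0,0,0]},{"translation":[0,0,-0.04],"rotation":[0,0,0]},{"translation":[0,0,-0.05],"rotation":[0,0,0]},{"translation":[0,0,-0.055],"rotation":[0,0,0]},{"translation":[0,0,-0.06],"rotation":[0,0,0]},{"translation":[0,0,-0.065],"rotation":[0,0,0]},{"translation":[0,0,-0.068],"rotation":[0,0,0]},{"translation":[0,0,-0.07],"rotation":[0,0,0]}]}}

```text
t: 7.9
eef_pos: [0.5597, -0.2378, 0.0665]
ee_rot: [-3.142, -0.0, -0.298]
force: [-2.0, 0.1, 1.3]
width: 0.0002
gripper_force: 1.0
```

Down to shut height with low force. A further small push should show the firm stop.

Call:
{"name": "apply_moves", "arguments": {"steps": [{"translation":[0,0,-0.002],"rotation":[0,0,0]},{"translation":[0,0,-0.004],"rotation":[0,0,0]},{"translation":[0,0,-0.006],"rotation":[0,0,0]},{"translation":[0,0,-0.006],"rotation":[0,0,0]},{"translation":[0,0,-0.006],"rotation":[0,0,0]},{"translation":[0,0,-0.006],"rotation":[0,0,0]},{"translation":[0,0,-0.006],"rotation":[0,0,0]},{"translation":[0,0,-0.006],"rotation":[0,0,0]},{"translation":[0,0,-0.006],"rotation":[0,0,0]},{"translation":[0,0,-0.006],"rotation":[0,0,0]}]}}

```text
t: 8.73
eef_pos: [0.5597, -0.2378, 0.0658]
ee_rot: [3.142, -0.001, -0.298]
force: [-3.1, 3.4, 7.3]
width: 0.0002
gripper_force: 3.8
```

Call:
{"name": "apply_moves", "arguments": {"steps": [{"translation":[0,0,-0.002],"rotation":[0,0,0]},{"translation":[0,0,-0.004],"rotation":[0,0,0]},{"translation":[0,0,-0.006],"rotation":[0,0,0]},{"translation":[0,0,-0.006],"rotation":[0,0,0]},{"translation":[0,0,-0.006],"rotation":[0,0,0]},{"translation":[0,0,-0.006],"rotation":[0,0,0]},{"translation":[0,0,-0.006],"rotation":[0,0,0]},{"translation":[0,0,-0.006],"rotation":[0,0,0]},{"translation":[0,0,-0.006],"rotation":[0,0,0]},{"translation":[0,0,-0.006],"rotation":[0,0,0]}]}}

```text
t: 9.57
eef_pos: [0.5597, -0.2378, 0.0653]
ee_rot: [3.141, -0.001, -0.298]
force: [-6.7, 4.8, 15.6]
width: 0.0005
gripper_force: 7.7
```

Firm stop (15.6 N, barely 0.5 mm of travel), so it should have snapped. Rising to check.

Call:
{"name": "apply_moves", "arguments": {"steps": [{"translation":[0,0,0.02],"rotation":[0,0,0]},{"translation":[0,0,0.06],"rotation":[0,0,0]},{"translation":[0,0,0.14],"rotation":[0,0,0]},{"translation":[0,0,0.24],"rotation":[0,0,0]},{"translation":[0,0,0.34],"rotation":[0,0,0]},{"translation":[0,0,0.44],"rotation":[0,0,0]},{"translation":[0,0,0.54],"rotation":[0,0,0]},{"translation":[0,0,0.6],"rotation":[0,0,0]},{"translation":[0,0,0.6],"rotation":[0,0,0]},{"translation":[0,0,0.6],"rotation":[0,0,0]}]}}

```text
t: 10.4
eef_pos: [0.5601, -0.2378, 0.2149]
ee_rot: [-3.141, -0.003, -0.299]
force: [-1.3, 0.8, -0.5]
width: 0.0002
gripper_force: 0.0
```

```bash
python3 - <<'E'
from h import *
w=grab_frame("scene");s=grab_frame("side");cv2.imwrite('pics/w4.png',np.hstack([cv2.resize(x,None,fx=2,fy=2) for x in (w[150:330,140:330],s[110:290+30,165:355][:180])]))
print(get_state()['t'])
E
```

```text
10.5
```

View pics/w4.png

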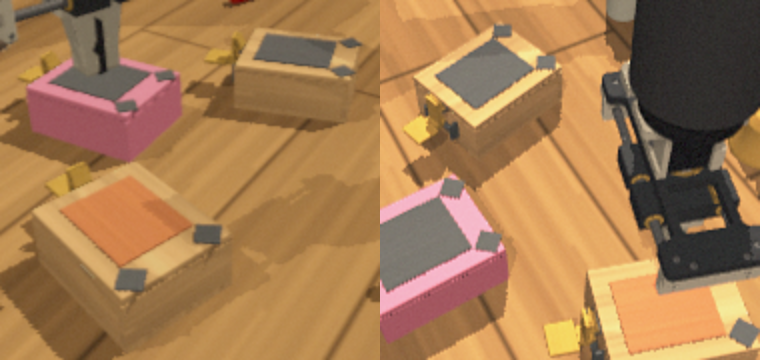

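Both views show the copper lid flat and shut with nothing touching it, and the iron-plated box is also shut. Handing in.

```bash
python3 -c "
from station import *
print(job_done())"
```

```text
the job is handed in; nothing more can be done
None
```

The copper-plated box's lid popped fully open when I pressed its latch, then I pushed it shut and it stayed latched; the iron-plated box was left closed, and the job is handed in (about 10.5 s used, no verdict returned).

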